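# Dock a vial rack in the rack reader and latch it

## Robot

A 7-joint arm with a two-finger parallel gripper is mounted at the origin on a cart in front of the work surface, level with it; the furniture and walls round the work are solid. World frame = base frame: x ahead of the robot, y to its left, z up, the work surface at z = 0. Lengths are in m, angles in rad, forces in N, time in s.
With the tool pointing down it reaches from about 0.4 to 0.925 m from the base axis. Payload 5.6 kg.
Tool frame: the origin (TCP) lies midway between the tips of the shut fingers; the grasp point (between the pads) lies 19 mm behind it; z points along the fingers, y is the line along which they close (so a half turn about z gives the same grasp; the last joint's range is limited). The gripper opens to 85 mm and grips with 20 to 120 N. Pads are 22 mm wide; open, the fingers measure 114 mm over their backs; the gripper's body (76 mm by 85 mm) begins 54 mm behind the grasp point. The pads swing forward as they close: fully open they stand 13 mm farther back than shut.
Start: joints at [-1.203, 0.468, -0.012, 1.603, 0.006, 1.071, -0.056], TCP at [0.26, 0.596, 0.231] pointing down, gripper open.
Joint ranges: [-2.53, 2.53], [-0.31, 2.02], [-1.57, 1.55], [0.28, 2.44], [-1.29, 4.43], [0.15, 1.84], [-2.92, 2.92]. Speed limits (rad/s): [2.57, 2.57, 3.14, 3.14, 3.14, 3.14, 3.14].

## Interface

Orientations are given as a unit quaternion [x, y, z, w].
In Python, from station import * gives the robot as it stands.
- The arm moves only by the tool move_arm, never from a script. Its argument "series" is a list of rows, each an object of numbers: "wx", "wy", "wz": the turn, a rotation vector about the tool's x, y, z in degrees; "tx", "ty", "tz": the shift along the tool's x, y, z in mm; "grip": the opening, from 0 (shut) to 1 (fully open). A call has 1 to 12 rows; each row shifts and turns the commanded pose from where the row before left it, along the tool's axes as they then stand; what a row does not reach is not made up. A row lasts 1/10 s, in which the tool goes at most 50 mm and 8.59 degrees, less where a joint would pass 70% of its speed; a pose out of reach is approached as far as the arm can. A call with a gripper value outside its range is refused whole. The fingers move at their own pace and stop on an object; "force" is the grip in N (left out, the last holds). Time passes only in rows, so rows that do not move let the fingers close. It gives the time, the measured TCP pose, the force, the opening and the grip force at its end, in the units of the state.
- sense(): the state, without advancing time (a new reading comes with each control period).
- get_image(name): name is "side" or "top"; returns a dict with "image" (400x640x3 uint8, red, green, blue), "range_z" (400x640 float32, m along the optical axis (not along the pixel's ray), 0 where there is no reading), "intrinsics" (3x3 intrinsics, pixels), "k1" (the pictures are not rectified: a ray, as slopes to the right and down, at radius r is drawn at 1 + k1 r^2 times it, then the intrinsics apply), "R" (3x3) and "t" (3): a world point X has camera coordinates R X + t. Camera axes: x right, y down, z forward; pixel columns grow to the right and rows downward; lengths in m; the calibration is good to about 2 mm. A picture is of the moment at which its call begins.
- finish_job(): hands the job in; it is judged then, once.
The state is a dict: "t": time; "joint_pos": joint angles; "joint_velocities": joint speeds; "joint_efforts": joint torques, N m; "tcp_pos": TCP position; "tcp_rot": TCP orientation; "contact_force": force on the tool from outside, world axes, zero at the start; "torque": the same for the moment, N m; "width": opening from 0.0 (shut) to 1.0 (fully open); "gripper_force": force on a finger pad.
Only numpy, scipy, OpenCV 4.12 (cv2) and the standard library are available. Lean on these libraries where they do the work, as an engineer would, in place of code of your own. Each camera call takes 0.05 s, during which the arm holds its last target. There are 200 camera calls.

## Task

Push the blue vial rack along the bench into the open bay of the rack reader until it is fully home against the stop, then push the reader's swivel latch (steel arm with the red thumb pin) fully closed behind the rack. Do it all by pushing with the fingers: never pick up the rack or a vial, and keep the vials standing in the rack. Leave the cup, the jar and the bottles round about where they stand.

Things in the scene. Friction and masses are not known exactly. Their poses are not given: they have to be found in the camera images.
- rack: Blue plastic vial rack, 52 (x) x 144 (y) x 34 (z) mm, loose on the bench, about 0.25 kg with its vials. Origin: centre of its underside; y is its long axis, z up. Flat vertical sides and ends; it is the same from both ends. Five vials stand loosely in its 2 x 5 holes and reach 60 mm above the bench.
- dock: The rack reader, fixed to the bench; place and heading differ from run to run. Origin: on the bench, where the rack's origin lies when the rack is fully home (home: rack at x = y = 0 here, its long axis along this y; its rear end then at y = -72 mm, level with the ends of the lead-ins). The bay is entered moving along +y; the bench is its floor.
- bay_mouth (a point): Middle of the bay's mouth on the bench, dock y = -71 mm; 78 mm wide here between the ends of the flared lead-ins, which narrow by 20 degrees a side up to dock y = -40 mm. From there smooth (friction about 0.3) parallel aluminium rails, 22 mm tall like the lead-ins, inner faces at dock x = -27.8 and +27.8 mm (27.3 where the lead-ins end), run on to the stop.
- stop (a point): Middle of the rubber stop pad at the bay's end, dock y = +72 mm, 13.5 mm above the bench; it faces dock -y. Behind it a white reading head, 94 mm wide, 54 mm tall, reaches to dock y = +125 mm.
- latch (a joint): Swivel latch, a hinge about the vertical through latch_pivot, rad. 0 = fully closed: the arm points along the dock's +x, across the rear end of the rack, 2.5 mm behind it. It grows as the arm swings out and open; at 1.57 the arm points along the dock's -y, beside the way in, at 3.14 it would point along -x; limit 2.8. It stays where it is left (friction about 0.04 N m, no spring).
- latch_pivot (a point): The latch's hinge axis at the arm's mid height (12.5 mm above the bench), in an 18 mm round boss, at x = -46, y = -80 mm in the dock's frame.
- latch_tip (a point): Axis of the red thumb pin on the latch arm, 42 mm from the pivot, at the arm's mid height. The bright steel arm is 11 mm wide, 10 mm tall (7 to 18 mm above the bench), its round nose ends 53 mm from the pivot; the pin is 13 mm in diameter and reaches 40 mm above the bench.
- sample_0: Sample vial (clear glass, white cap), 17 mm diameter, 56 mm tall, standing loosely in a hole of the rack. Origin: centre of its base, 4 mm above the rack's underside; z up.
- sample_1: Sample vial (amber, black cap), 17 mm diameter, 56 mm tall, standing loosely in a hole of the rack. Origin: centre of its base, 4 mm above the rack's underside; z up.
- sample_2: Sample vial (clear glass, white cap), 17 mm diameter, 56 mm tall, standing loosely in a hole of the rack. Origin: centre of its base, 4 mm above the rack's underside; z up.
- sample_3: Sample vial (amber, black cap), 17 mm diameter, 56 mm tall, standing loosely in a hole of the rack. Origin: centre of its base, 4 mm above the rack's underside; z up.
- sample_4: Sample vial (clear glass, white cap), 17 mm diameter, 56 mm tall, standing loosely in a hole of the rack. Origin: centre of its base, 4 mm above the rack's underside; z up.
- jar: Bystander: amber jar with a white lid, 53 mm diameter, 62 mm tall. Origin: centre of its base.
- dropper: Bystander: amber dropper bottle with a black bulb, 33 mm diameter, 94 mm tall. Origin: centre of its base.
- buffer: Bystander: white bottle with a blue cap, 52 mm diameter, 103 mm tall. Origin: centre of its base.
- cup: Bystander: clear plastic cup, 70 mm diameter, 84 mm tall. Origin: centre of its base.
Things that resemble listed ones, but are neither listed nor needed, are in the scene too. Leave any pink, purple or turquoise look-alike of the sample_0 alone.

How it is judged:
On the way, in this order (a step that is already met when the one before it is completed fails the run):
1. the rack is fully home in the bay (y of rack in the frame of dock between -0.004 and 0.004 m and x of rack in the frame of dock between -0.005 and 0.005 m and angle between the y axis of rack and the y axis of dock, either way round below 0.05 rad and height (world z) of rack below 0.004 m), for 0.2 s.
2. the latch is closed behind the rack (all of step 1 and value of joint latch below 0.07 rad), for 0.2 s.
At the end, for the whole second after the job is handed in: Rack at rest flat on the bench, within 4 mm of home at the stop, 5 mm of the bay's middle line and 0.05 rad of its direction; latch within 0.07 rad of closed; all vials upright in the rack (0.25 rad, raised under 6 mm); jar, dropper bottle, blue-capped bottle and cup within 30 mm of their starts (all of step 2 and linear speed of rack below 0.01 m/s and angle between each of sample_0, sample_1, sample_2, sample_3, sample_4's own z axis and vertical below 0.25 rad and z of each of sample_0, sample_1, sample_2, sample_3, sample_4 in the frame of rack below 0.01 m and horizontal distance between each of sample_0, sample_1, sample_2, sample_3, sample_4 and rack below 0.07 m and distance of each of jar, dropper, buffer, cup from where it was at the start of the episode below 0.03 m); the robot touches nothing.
It fails at once if the rack is lifted off the bench (more than 8 mm) or tipped (more than 0.25 rad) (height (world z) of rack above 0.008 m or angle between rack's own z axis and vertical above 0.25 rad).
It fails at once if a vial is lifted or falls out of the rack (z of any of sample_0, sample_1, sample_2, sample_3, sample_4 in the frame of rack above 0.016 m or horizontal distance between any of sample_0, sample_1, sample_2, sample_3, sample_4 and rack above 0.075 m).
It fails at once if a bystander (jar, dropper bottle, blue-capped bottle, cup) is shifted by more than 30 mm or knocked over (distance of any of jar, dropper, buffer, cup from where it was at the start of the episode above 0.03 m or angle between any of jar, dropper, buffer, cup's own z axis and vertical above 0.5 rad).
It also fails if it takes over 67 s, if anything falls off the work surface, if the arm or the gripper's body presses on something with over 40 N, if the wrist force passes 120 N, or if a joint passes its speed limit or range.

## Working session

There is one attempt and no reset: what is moved stays moved. The work goes in short steps, Python scripts to look and compute and a tool call to move; the robot and the scene stay as the last step left them, time stands still between calls to the robot, and variables do not carry over. Pictures are saved under pics/ and viewed, at most 11 in all, crops included, and the job is handed in when it is done.

Besides the shell and the picture viewer there is one more tool, called after "Call:" as name(argument=value, ...) on one line, values as JSON. move_arm: Moves the arm, as the interface text tells. Its arguments: {"type":"object","properties":{"series":{"type":"array"},"force":{"type":"number"}},"required":["series"]}

```bash
ls; mkdir -p pics; python3 - <<'E'
from station import *
import cv2,numpy as np
s=sense();print({k:np.round(v,3) for k,v in s.items()})
for n in("top","side"):
    d=get_image(n);cv2.imwrite(f"pics/{n}0.png",d["image"][:,:,::-1]);np.savez(f"{n}0.npz",**d)
    print(n,d["intrinsics"],d["k1"],d["R"],d["t"],np.percentile(d["range_z"],[0,5,50,95]))
E
```

```text
pics
{'t': np.float64(0.0), 'joint_pos': array([-1.203,  0.468, -0.012,  1.604,  0.006,  1.071, -0.056]), 'joint_velocities': array([0.   , 0.001, 0.   , 0.001, 0.   , 0.001, 0.001]), 'joint_efforts': array([-0.0000e+00, -5.3238e+01,  2.1000e-02, -2.5130e+01,  1.1000e-02,
        8.0000e-03, -0.0000e+00]), 'tcp_pos': array([0.259, 0.595, 0.23 ]), 'tcp_rot': array([ 0.204,  0.979, -0.001, -0.   ]), 'contact_force': array([-0.267, -0.106, -0.698]), 'torque': array([ 0.056, -0.03 , -0.029]), 'gripper_force': np.float64(0.0), 'width': np.float64(1.005)}
top [[388.31265382   0.         314.79568525]
 [  0.         388.31265382 199.10018522]
 [  0.           0.           1.        ]] 0.0074118036237275624 [[ 2.36058012e-04 -9.99455486e-01  3.29950980e-02]
 [-9.88982722e-01 -5.11762148e-03 -1.47942508e-01]
 [ 1.48030808e-01 -3.25966589e-02 -9.88445415e-01]] [-0.10850963  0.55211356  0.92261698] [0.         0.50129229 0.98478544 1.81183545]
side [[508.5517116    0.         327.59775259]
 [  0.         508.5517116  198.6488069 ]
 [  0.           0.           1.        ]] -0.012608191787784747 [[ 0.90678649 -0.42127426  0.01631766]
 [-0.19550417 -0.45448108 -0.86903686]
 [ 0.37351893  0.78484071 -0.49447818]] [-0.53174099  0.09584268  1.13323731] [0.         0.50686774 0.9733786  3.1210325 ]
```

View pics/top0.png

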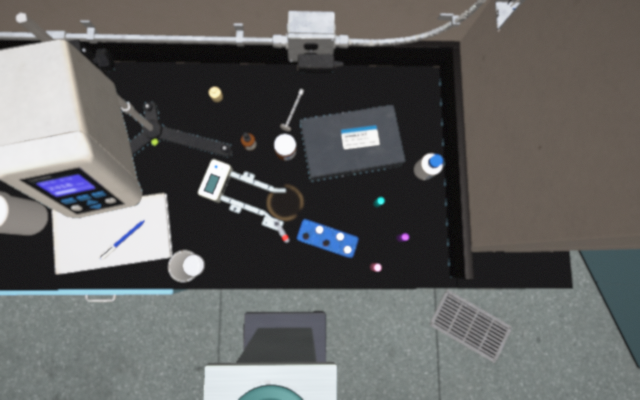

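View pics/side0.png

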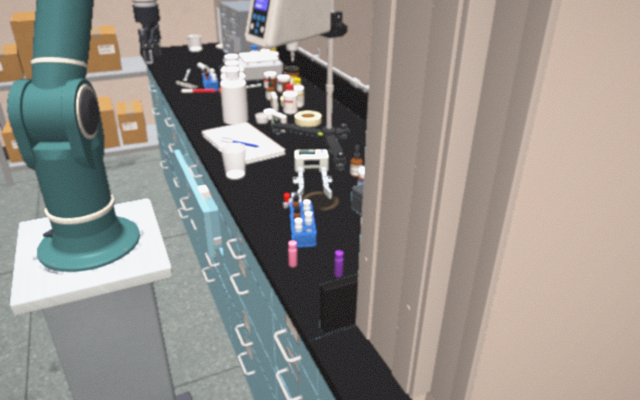

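The top view shows the dock head at (214,180), rails running right and down to about (285,210), a brown ring at (285,202), the latch at (272,222) with its red pin at (286,238), and the blue rack at (328,238). The jar is at (285,145), the dropper at (249,142), the buffer at (430,165) and the cup at (187,265). The side view shows the rack at (303,222) and the red pin at (287,200).

Look-alikes, by top-view pixel:
- **Vials:** turquoise (380,201), purple (405,237) and pink (377,267) are all to be left alone.
- **Blue objects:** the rack is (328,238); the blue label at (360,130), the pen at (128,233) and the buffer cap at (435,160) are not it.

I choose the rack at (328,238) and check it in a close crop.

```bash
cat > h.py <<'E'
import numpy as np,cv2
def ray(d,uv):
    K=d["intrinsics"];k=float(d["k1"]);p=(np.atleast_2d(uv).astype(float)-K[:2,2])/K[0,0]
    q=p.copy()
    for _ in range(10): q=p/(1+k*(q**2).sum(1,keepdims=True))
    return -d["R"].T@d["t"], np.c_[q,np.ones(len(q))]@d["R"]
def onz(d,uv,z):
    c,r=ray(d,uv); s=(z-c[2])/r[:,2]; return c+s[:,None]*r
def proj(d,X):
    Y=np.atleast_2d(X)@d["R"].T+d["t"];q=Y[:,:2]/Y[:,2:]
    return q*(1+float(d["k1"])*(q**2).sum(1,keepdims=True))*d["intrinsics"][0,0]+d["intrinsics"][:2,2]
def cloud(d):
    v,u=np.indices(d["range_z"].shape);_,r=ray(d,np.c_[u.ravel(),v.ravel()])
    c=-d["R"].T@d["t"];return (c+r*d["range_z"].reshape(-1,1)).reshape(*d["range_z"].shape,3)
E
python3 - <<'E'
from h import *
d=np.load("top0.npz")
c=d["image"][135:285,180:380,::-1]
cv2.imwrite("pics/crop0.png",cv2.resize(c,None,fx=4,fy=4,interpolation=cv2.INTER_CUBIC))
P=cloud(d)
for u,v in[(285,202),(270,198),(285,219),(214,180),(286,238),(272,223),(328,238),(307,300-70),(187,265),(285,145),(249,142),(430,165),(60,100)]:print((u,v),P[v,u].round(3))
print(proj(d,[[0.26,.596,.23],[0,0,0]]))
E
```

```text
(285, 202) [ 0.551 -0.031 -0.001]
(270, 198) [0.561 0.008 0.   ]
(285, 219) [ 0.506 -0.032  0.002]
(214, 180) [0.597 0.141 0.053]
(286, 238) [ 0.456 -0.036  0.039]
(272, 223) [0.496 0.001 0.008]
(328, 238) [ 0.457 -0.14   0.034]
(307, 230) [ 0.478 -0.088  0.006]
(187, 265) [0.39  0.211 0.004]
(285, 145) [ 0.685 -0.032  0.062]
(249, 142) [0.695 0.058 0.05 ]
(430, 165) [ 0.629 -0.382  0.096]
(60, 100) [0.611 0.239 0.506]
[[-66.87490146 340.41873275]
 [269.00006327 432.11530816]]
```

View pics/crop0.png

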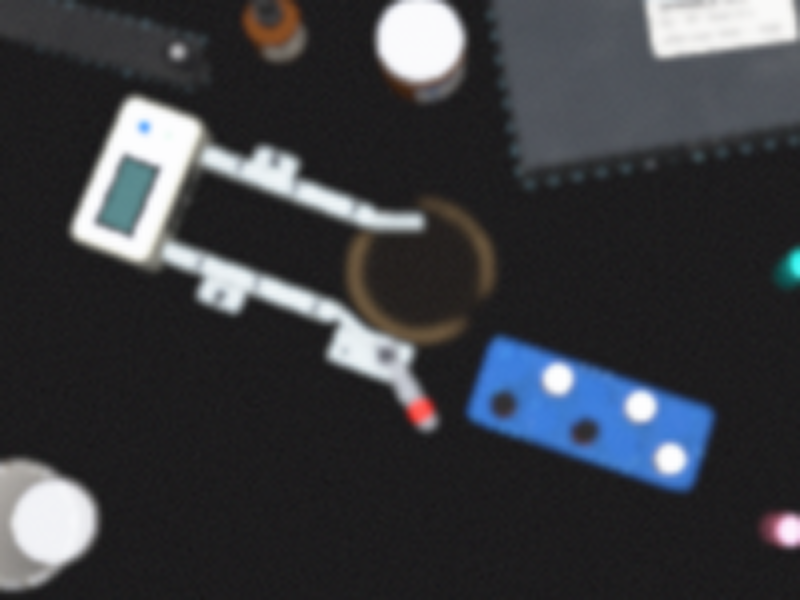

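The crop confirms the choice: the rack, with its 5 vials (3 white-capped, 2 black-capped), has corners at about (303,219), (359,237), (351,258), (297,239) in the full image. The latch is swung out, with its pivot at about (277,224) and pin at (285,238). The brown ring is a flat mark, with z≈0 in the range data.

```bash
cat >> h.py <<'E'
def rackpose(d):
    hsv=cv2.cvtColor(d["image"],cv2.COLOR_RGB2HSV);m=cv2.inRange(hsv,(100,120,70),(125,255,255))
    m[:, :225]=0;m[:190]=0;m[:,400:]=0
    m=cv2.morphologyEx(m,cv2.MORPH_OPEN,np.ones((3,3)))
    cs,_=cv2.findContours(m,cv2.RETR_EXTERNAL,cv2.CHAIN_APPROX_NONE)
    c=max(cs,key=cv2.contourArea).reshape(-1,2)
    return rect(onz(d,c,0.034)[:,:2])
def rect(p):
    (c,s,_)=r=cv2.minAreaRect((p*1000).astype(np.float32));b=cv2.boxPoints(r);e=[b[1]-b[0],b[2]-b[1]]
    l=max(e,key=np.linalg.norm);a=np.degrees(np.arctan2(l[1],l[0]))%180
    return np.round(c,1),np.round(sorted(s),1),round(float(a),2)
E
python3 - <<'E'
from h import *
d=np.load("top0.npz");P=cloud(d);u=np.indices(P.shape[:2])
print("rack",rackpose(d), "cam",-d["R"].T@d["t"])
img=d["image"].astype(int)
# head: bright/any with z>.045 near
reg=(P[...,0]>.5)&(P[...,0]<.68)&(P[...,1]>.08)&(P[...,1]<.22)
m=reg&(P[...,2]>.045)&(P[...,2]<.065)
vv,uu=np.nonzero(m);print("head",m.sum(),rect(onz(d,np.c_[uu,vv],.054)[:,:2]))
# white (head) by colour
m=(img.min(2)>120)&(P[...,2]>.01)&(P[...,2]<.03)&(P[...,0]>.47)&(P[...,0]<.66)&(P[...,1]>-.06)&(P[...,1]<.12)
vv,uu=np.nonzero(m);q=onz(d,np.c_[uu,vv],.022)[:,:2]*1000
print(len(q))
# rails: split by line through head axis
for a in (72,73,74,75,76):
    ey=np.array([np.cos(np.radians(a)),np.sin(np.radians(a))]);ex=np.array([ey[1],-ey[0]])
    X=q@ex;Y=q@ey;print(a,np.histogram(X,bins=np.arange(X.min(),X.max()+3,3)))
hsv=cv2.cvtColor(d["image"],cv2.COLOR_RGB2HSV)
red=((hsv[...,0]<8)|(hsv[...,0]>172))&(hsv[...,1]>130)&(hsv[...,2]>120)
red[:200]=0;red[:,:270]=0;red[:,300:]=0
vv,uu=np.nonzero(red);print("pin px",uu.mean(),vv.mean(),len(uu),onz(d,[[uu.mean(),vv.mean()]],.036))
for z in(.025,):print("pivot guess",onz(d,[[277,223.5]],z))
E
```

```text
rack (array([ 456.5, -138.2]), array([ 59.4, 150.2]), 71.76) cam [ 0.40948065 -0.0755508   0.99721788]
head 785 (array([615.4, 133.8]), array([ 51.2, 132.9]), 159.54)
513
72 (array([ 6,  8, 11, 11,  8,  9, 10, 14,  7, 35, 51, 50, 42, 10,  0,  0,  0,
        0,  0,  0,  0,  0,  0,  0,  0,  0,  0,  0,  0,  0,  7, 42, 63, 64,
       52,  9,  2,  2]), array([454.38063891, 457.38063891, 460.38063891, 463.38063891,
       466.38063891, 469.38063891, 472.38063891, 475.38063891,
       478.38063891, 481.38063891, 484.38063891, 487.38063891,
       490.38063891, 493.38063891, 496.38063891, 499.38063891,
       502.38063891, 505.38063891, 508.38063891, 511.38063891,
       514.38063891, 517.38063891, 520.38063891, 523.38063891,
       526.38063891, 529.38063891, 532.38063891, 535.38063891,
       538.38063891, 541.38063891, 544.38063891, 547.38063891,
       550.38063891, 553.38063891, 556.38063891, 559.38063891,
       562.38063891, 565.38063891, 568.38063891]))
73 (array([ 7,  7, 11,  9, 10,  8, 10, 12, 10, 16, 39, 51, 48, 28,  6,  0,  0,
        0,  0,  0,  0,  0,  0,  0,  0,  0,  0,  0,  0
[... 2604 characters left out ...]
88547, 483.24088547,
       486.24088547, 489.24088547, 492.24088547, 495.24088547,
       498.24088547, 501.24088547, 504.24088547, 507.24088547,
       510.24088547, 513.24088547, 516.24088547, 519.24088547,
       522.24088547, 525.24088547, 528.24088547, 531.24088547,
       534.24088547, 537.24088547, 540.24088547, 543.24088547,
       546.24088547, 549.24088547, 552.24088547, 555.24088547,
       558.24088547, 561.24088547, 564.24088547, 567.24088547,
       570.24088547, 573.24088547, 576.24088547, 579.24088547,
       582.24088547, 585.24088547]))
pin px 284.6923076923077 237.23076923076923 26 [[ 0.45814724 -0.03313297  0.036     ]]
pivot guess [[ 0.4928864  -0.01304587  0.025     ]]
```

```bash
python3 - <<'E'
from h import *
d=np.load("top0.npz");P=cloud(d);img=d["image"].astype(int);g=img.min(2)
m=((g>110)).astype(np.uint8);m[:150]=0;m[220:]=0;m[:,:190]=0;m[:,240:]=0
m[P[...,2]<.04]=0
n,l,st,_=cv2.connectedComponentsWithStats(m);k=1+st[1:,4].argmax()
vv,uu=np.nonzero(l==k);hull=cv2.convexHull(np.c_[uu,vv].astype(np.int32)).reshape(-1,2)
print("head",st[k],rect(onz(d,hull,.054)[:,:2]))
a0=73
ey=np.array([np.cos(np.radians(a0)),np.sin(np.radians(a0))]);ex=np.array([ey[1],-ey[0]])
# sample grey along ex lines on plane z=.022, subpixel inner edges
hc=np.array(rect(onz(d,hull,.054)[:,:2])[0])
gf=d["image"].mean(2).astype(np.float32)
res=[]
for s in range(35,150,5):
    t=np.arange(-60,60,.5);p=hc-ey*s+t[:,None]*ex
    uv=proj(d,np.c_[p/1000,np.full(len(p),.022)]).astype(np.float32)
    pr=cv2.remap(gf,uv[:,0].reshape(-1,1),uv[:,1].reshape(-1,1),cv2.INTER_LINEAR).ravel()
    mid=np.abs(t)<12;hi=100
    c=len(t)//2;L=c
    while L>0 and pr[L]<hi:L-=1
    R=c
    while R<len(t)-1 and pr[R]<hi:R+=1
    res.append((s,t[L],t[R],(t[L]+t[R])/2,t[R]-t[L]))
for r in res:print(r)
r=np.array(res);print(hc)
E
```

```text
head [198 160  33  41 642] (array([596.8, 140.6]), array([51.5, 93.4]), 159.5)
(35, np.float64(-25.5), np.float64(24.5), np.float64(-0.5), np.float64(50.0))
(40, np.float64(-26.0), np.float64(24.0), np.float64(-1.0), np.float64(50.0))
(45, np.float64(-26.0), np.float64(24.0), np.float64(-1.0), np.float64(50.0))
(50, np.float64(-26.5), np.float64(23.5), np.float64(-1.5), np.float64(50.0))
(55, np.float64(-26.5), np.float64(23.5), np.float64(-1.5), np.float64(50.0))
(60, np.float64(-27.0), np.float64(23.0), np.float64(-2.0), np.float64(50.0))
(65, np.float64(-27.0), np.float64(22.5), np.float64(-2.25), np.float64(49.5))
(70, np.float64(-27.5), np.float64(22.0), np.float64(-2.75), np.float64(49.5))
(75, np.float64(-27.5), np.float64(22.0), np.float64(-2.75), np.float64(49.5))
(80, np.float64(-28.5), np.float64(22.0), np.float64(-3.25), np.float64(50.5))
(85, np.float64(-28.5), np.float64(21.5), np.float64(-3.5), np.float64(50.0))
(90, np.float64(-28.5), np.float64(21.0), np.float64(-3.75), np.float64(49.5))
(95, np.float64(-28.5), np.float64(21.0), np.float64(-3.75), np.float64(49.5))
(100, np.float64(-29.5), np.float64(20.5), np.float64(-4.5), np.float64(50.0))
(105, np.float64(-29.5), np.float64(20.5), np.float64(-4.5), np.float64(50.0))
(110, np.float64(-29.5), np.float64(20.0), np.float64(-4.75), np.float64(49.5))
(115, np.float64(-30.0), np.float64(19.5), np.float64(-5.25), np.float64(49.5))
(120, np.float64(-30.5), np.float64(19.0), np.float64(-5.75), np.float64(49.5))
(125, np.float64(-31.0), np.float64(19.5), np.float64(-5.75), np.float64(50.5))
(130, np.float64(-31.0), np.float64(19.0), np.float64(-6.0), np.float64(50.0))
(135, np.float64(-31.5), np.float64(18.0), np.float64(-6.75), np.float64(49.5))
(140, np.float64(-33.0), np.float64(18.0), np.float64(-7.5), np.float64(51.0))
(145, np.float64(-35.0), np.float64(19.0), np.float64(-8.0), np.float64(54.0))
[596.8 140.6]
```

```bash
cat >> h.py <<'E'
from scipy.spatial.transform import Rotation as Ro
O=np.array([563.5,47.6]);A=np.radians(69.55)
EY=np.array([np.cos(A),np.sin(A)]);EX=np.array([EY[1],-EY[0]])
def d2w(x,y):return O+x*EX+y*EY
def w2d(p):q=np.asarray(p)[:2]-O;return np.round([q@EX,q@EY],1)
def plan(s,pts,head):
    "pts: world mm xyz list; head: desired heading (deg) of tool y -> turn first, then shifts in tool axes"
    R=Ro.from_quat(s["tcp_rot"]).as_matrix();h=np.degrees(np.arctan2(R[1,1],R[0,1]))
    wz=-((head-h+180)%360-180)
    print("heading",h.round(2),"wz",wz.round(2),"tilt",np.degrees(np.arccos(-R[2,2])).round(2),"dock",w2d(s["tcp_pos"]*1000),"z",(s["tcp_pos"][2]*1000).round(1),"F",s["contact_force"].round(1),"t",s["t"])
    th=np.radians(head);y=np.array([np.cos(th),np.sin(th),0]);z=np.array([0,0,-1.]);x=np.cross(y,z)
    p=s["tcp_pos"]*1000
    for q in pts:
        q=np.array(q,float);dd=q-p;print("->",q.round(1),"tx ty tz",(dd@x).round(1),(dd@y).round(1),(dd@z).round(1));p=q
E
python3 - <<'E'
from h import *
from station import *
d=np.load("top0.npz");P=cloud(d);q=P[(P[...,2]>.06)&(P[...,0]>.3)&(P[...,0]<.62)&(P[...,1]>-.45)&(P[...,1]<.6)]
for y in np.arange(-.45,.6,.05):
    w=q[(q[:,1]>y)&(q[:,1]<=y+.05)]
    if len(w):print(y.round(2),len(w),"xmin",w[:,0].min().round(3),"zmax",w[:,2].max().round(2), "z@xmin",w[w[:,0].argmin(),2].round(2))
a=d2w(-84,-212);print(a,"pink dock",w2d(onz(d,[[377,267]],.05)[0]*1000))
plan(sense(),[(400,250,231),(*a,231),(*a,60),(*a,8)],69.55)
E
```

```text
-0.45 740 xmin 0.361 zmax 0.1 z@xmin 0.06
-0.4 35 xmin 0.612 zmax 0.07 z@xmin 0.06
-0.2 32 xmin 0.422 zmax 0.06 z@xmin 0.06
-0.15 41 xmin 0.439 zmax 0.06 z@xmin 0.06
-0.1 1072 xmin 0.409 zmax 1.0 z@xmin 1.0
0.15 1222 xmin 0.356 zmax 0.5 z@xmin 0.08
0.2 6748 xmin 0.356 zmax 0.51 z@xmin 0.08
0.25 5246 xmin 0.473 zmax 0.51 z@xmin 0.35
0.3 951 xmin 0.473 zmax 0.51 z@xmin 0.35
0.55 1020 xmin 0.465 zmax 0.15 z@xmin 0.07
[ 410.72324689 -121.69047141] pink dock [ -59.6 -347.6]
heading 66.46 wz -3.09 tilt 0.09 dock [-476.3  407.1] z 230.4 F [-0.3 -0.9 -0.3] t 0.1
-> [400. 250. 231.] tx ty tz -252.4 -274.6 -0.6
-> [ 410.7 -121.7  231. ] tx ty tz -139.9 -344.5 0.0
-> [ 410.7 -121.7   60. ] tx ty tz 0.0 0.0 171.0
-> [ 410.7 -121.7    8. ] tx ty tz 0.0 0.0 52.0
```

```bash
python3 - <<'E'
from h import *
from station import *
a=d2w(-84,-212)
plan(sense(),[(330,270,231),(385,120,231),(*a,231)],69.55)
E
```

```text
heading 66.46 wz -3.09 tilt 0.09 dock [-476.3  407.1] z 230.4 F [-0.3 -0.9 -0.3] t 0.1
-> [330. 270. 231.] tx ty tz -179.8 -280.3 -0.6
-> [385. 120. 231.] tx ty tz -103.9 -121.3 0.0
-> [ 410.7 -121.7  231. ] tx ty tz -108.5 -217.5 0.0
```

Call:
move_arm(series=[{"wz":-3.1},{"tx":-22,"ty":-35},{"tx":-22,"ty":-35},{"tx":-22,"ty":-35},{"tx":-23,"ty":-35},{"tx":-23,"ty":-35},{"tx":-23,"ty":-35},{"tx":-22,"ty":-35},{"tx":-22,"ty":-35},{}])

```text
invalid input
```

Call:
move_arm(series=[{"tx":-26,"ty":-30},{"tx":-26,"ty":-30},{"tx":-26,"ty":-30},{"tx":-26,"ty":-31},{"tx":-18,"ty":-36},{"tx":-18,"ty":-36},{"tx":-18,"ty":-36},{"tx":-18,"ty":-36},{"tx":-18,"ty":-36},{"tx":-18,"ty":-37},{}])

```text
invalid input
```

```bash
python3 - <<'E'
from h import *
from station import *
a=d2w(-84,-212)
plan(sense(),[(*a,100),(*a,4)],69.55)
E
```

```text
heading 66.46 wz -3.09 tilt 0.09 dock [-476.3  407.1] z 230.4 F [-0.3 -0.9 -0.3] t 0.1
-> [ 410.7 -121.7  100. ] tx ty tz -392.3 -619.1 130.4
-> [ 410.7 -121.7    4. ] tx ty tz 0.0 0.0 96.0
```

Call:
move_arm(series=[{"wx":0,"wy":0,"wz":-3.1,"tx":0,"ty":0,"tz":0,"grip":1},{"wx":0,"wy":0,"wz":0,"tx":-22,"ty":-35,"tz":0,"grip":1}])

```text
t: 0.3
tcp_pos: [0.2651, 0.5588, 0.2301]
tcp_rot: [0.174, 0.985, 0.001, -0.001]
contact_force: [0.7, 0.4, 0.2]
width: 1.003
gripper_force: 0.0
```

Call:
move_arm(series=[{"tx":-22,"ty":-35,"grip":1},{"tx":-22,"ty":-35},{"tx":-23,"ty":-35},{"tx":-23,"ty":-35},{"tx":-23,"ty":-35},{"tx":-22,"ty":-35},{"tx":-22,"ty":-35}])

```text
invalid input
```

Each row seems to need every key, so I'll write them out in full.

Call:
move_arm(series=[{"wx":0,"wy":0,"wz":0,"tx":-22,"ty":-35,"tz":0,"grip":1},{"wx":0,"wy":0,"wz":0,"tx":-22,"ty":-35,"tz":0,"grip":1},{"wx":0,"wy":0,"wz":0,"tx":-23,"ty":-35,"tz":0,"grip":1},{"wx":0,"wy":0,"wz":0,"tx":-23,"ty":-35,"tz":0,"grip":1},{"wx":0,"wy":0,"wz":0,"tx":-23,"ty":-35,"tz":0,"grip":1},{"wx":0,"wy":0,"wz":0,"tx":-22,"ty":-35,"tz":0,"grip":1},{"wx":0,"wy":0,"wz":0,"tx":-22,"ty":-35,"tz":0,"grip":1}])

```text
t: 1.0
tcp_pos: [0.3295, 0.2692, 0.2311]
tcp_rot: [0.177, 0.984, -0.0, -0.0]
contact_force: [0.9, 0.1, 1.1]
width: 1.0
gripper_force: 0.0
```

Call:
move_arm(series=[{"wx":0,"wy":0,"wz":0,"tx":-26,"ty":-30,"tz":0,"grip":1},{"wx":0,"wy":0,"wz":0,"tx":-26,"ty":-30,"tz":0,"grip":1},{"wx":0,"wy":0,"wz":0,"tx":-26,"ty":-30,"tz":0,"grip":1},{"wx":0,"wy":0,"wz":0,"tx":-26,"ty":-31,"tz":0,"grip":1},{"wx":0,"wy":0,"wz":0,"tx":-18,"ty":-36,"tz":0,"grip":1},{"wx":0,"wy":0,"wz":0,"tx":-18,"ty":-36,"tz":0,"grip":1},{"wx":0,"wy":0,"wz":0,"tx":-18,"ty":-36,"tz":0,"grip":1},{"wx":0,"wy":0,"wz":0,"tx":-18,"ty":-36,"tz":0,"grip":1},{"wx":0,"wy":0,"wz":0,"tx":-18,"ty":-36,"tz":0,"grip":1},{"wx":0,"wy":0,"wz":0,"tx":-18,"ty":-37,"tz":0,"grip":1},{"wx":0,"wy":0,"wz":0,"tx":0,"ty":0,"tz":0,"grip":1}])

```text
t: 2.1
tcp_pos: [0.41, -0.1247, 0.2316]
tcp_rot: [0.182, 0.983, -0.001, 0.001]
contact_force: [0.3, 0.9, -0.5]
width: 0.997
gripper_force: 0.0
```

```bash
python3 - <<'E'
from h import *
from station import *
a=d2w(-84,-212)
plan(sense(),[(*a,100),(*a,4)],69.55)
E
```

```text
heading 69.08 wz -0.47 tilt 0.13 dock [ -83.6 -215.1] z 231.6 F [ 0.3  0.9 -0.5] t 2.1
-> [ 410.7 -121.7  100. ] tx ty tz 0.4 3.1 131.6
-> [ 410.7 -121.7    4. ] tx ty tz 0.0 0.0 96.0
```

Call:
move_arm(series=[{"wx":0,"wy":0,"wz":-0.5,"tx":0,"ty":3,"tz":30,"grip":1},{"wx":0,"wy":0,"wz":0,"tx":0,"ty":0,"tz":40,"grip":1},{"wx":0,"wy":0,"wz":0,"tx":0,"ty":0,"tz":40,"grip":1},{"wx":0,"wy":0,"wz":0,"tx":0,"ty":0,"tz":40,"grip":1},{"wx":0,"wy":0,"wz":0,"tx":0,"ty":0,"tz":40,"grip":1},{"wx":0,"wy":0,"wz":0,"tx":0,"ty":0,"tz":25,"grip":1},{"wx":0,"wy":0,"wz":0,"tx":0,"ty":0,"tz":14,"grip":1},{"wx":0,"wy":0,"wz":0,"tx":0,"ty":0,"tz":0,"grip":1}])

```text
t: 2.9
tcp_pos: [0.4095, -0.1159, 0.0005]
tcp_rot: [0.173, 0.985, 0.0, -0.002]
contact_force: [-0.0, -0.4, 0.1]
width: 0.999
gripper_force: 0.0
```

```bash
python3 - <<'E'
from h import *
from station import *
plan(sense(),[(*d2w(-37,-212),2)],69.55)
for n in("top","side"):
    d=get_image(n);np.savez(f"{n}1.npz",**d)
    if n=="top":c=d["image"][180:300,270:400];
    else:c=d["image"][150:290,220:370]
    cv2.imwrite(f"pics/{n}1.png",cv2.resize(c[:,:,::-1],None,fx=4,fy=4))
E
```

```text
heading 70.08 wz 0.53 tilt 0.27 dock [ -87.1 -207. ] z 0.5 F [-0.  -0.4  0.1] t 2.9
-> [ 454.8 -138.1    2. ] tx ty tz -50.1 -5.0 -1.5
```

View pics/side1.png

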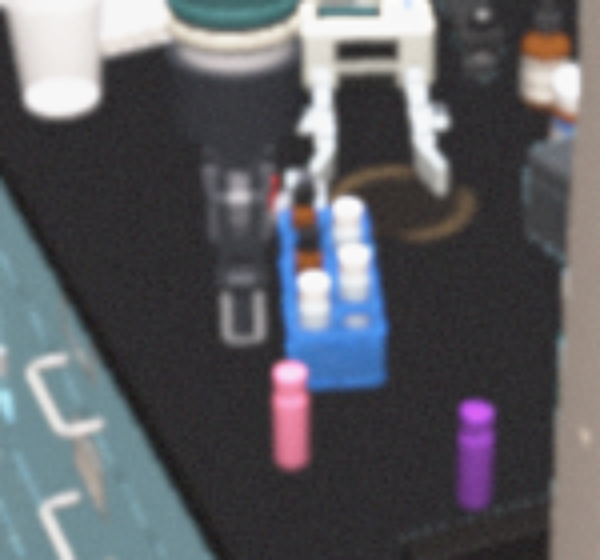

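The side view shows the open gripper at crop (240,250), beside the rack's long side at (285,300) with a clear gap, and the vials standing. I push sideways along dock +x, which is tool -x.

Call:
move_arm(series=[{"wx":0,"wy":0,"wz":0.5,"tx":-5,"ty":-5,"tz":-1,"grip":1},{"wx":0,"wy":0,"wz":0,"tx":-5,"ty":0,"tz":0,"grip":1},{"wx":0,"wy":0,"wz":0,"tx":-4,"ty":0,"tz":0,"grip":1},{"wx":0,"wy":0,"wz":0,"tx":-4,"ty":0,"tz":0,"grip":1},{"wx":0,"wy":0,"wz":0,"tx":-4,"ty":0,"tz":0,"grip":1},{"wx":0,"wy":0,"wz":0,"tx":-4,"ty":0,"tz":0,"grip":1},{"wx":0,"wy":0,"wz":0,"tx":-4,"ty":0,"tz":0,"grip":1},{"wx":0,"wy":0,"wz":0,"tx":-4,"ty":0,"tz":0,"grip":1},{"wx":0,"wy":0,"wz":0,"tx":-4,"ty":0,"tz":0,"grip":1},{"wx":0,"wy":0,"wz":0,"tx":-4,"ty":0,"tz":0,"grip":1},{"wx":0,"wy":0,"wz":0,"tx":-3,"ty":0,"tz":0,"grip":1},{"wx":0,"wy":0,"wz":0,"tx":0,"ty":0,"tz":0,"grip":1}])

```text
t: 4.2
tcp_pos: [0.4527, -0.1377, 0.0033]
tcp_rot: [0.177, 0.984, -0.0, 0.001]
contact_force: [-0.4, -0.6, 0.2]
width: 0.998
gripper_force: 0.0
```

```bash
python3 - <<'E'
from h import *
from station import *
plan(sense(),[],69.55)
d=get_image("top");np.savez("top2.npz",**d);r=rackpose(d);print(r,w2d(r[0]))
cv2.imwrite("pics/top2.png",cv2.resize(d["image"][150:300,220:420,::-1],None,fx=4,fy=4))
E
```

```text
heading 69.56 wz 0.01 tilt 0.1 dock [ -39.  -212.4] z 3.3 F [-0.4 -0.6  0.2] t 4.2
(array([514.7, -93.4]), array([26.8, 49.3]), 153.82) [   3.5 -149.2]
```

View pics/top2.png

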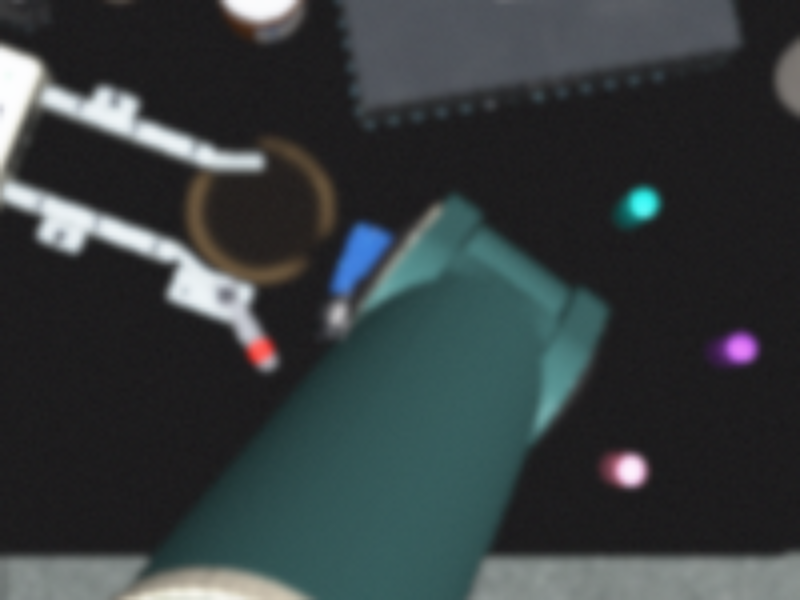

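The top view shows the rack's front end still visible at crop (360,250), left of the arm. I back off, rise, turn 90° and go behind the rack.

Call:
move_arm(series=[{"wx":0,"wy":0,"wz":0,"tx":8,"ty":0,"tz":0,"grip":1},{"wx":0,"wy":0,"wz":0,"tx":6,"ty":0,"tz":-20,"grip":1},{"wx":0,"wy":0,"wz":0,"tx":0,"ty":0,"tz":-45,"grip":1},{"wx":0,"wy":0,"wz":0,"tx":0,"ty":0,"tz":-45,"grip":1},{"wx":0,"wy":0,"wz":0,"tx":0,"ty":0,"tz":-45,"grip":0.3},{"wx":0,"wy":0,"wz":0,"tx":-5,"ty":-25,"tz":0,"grip":0.3},{"wx":0,"wy":0,"wz":0,"tx":-10,"ty":-25,"tz":0,"grip":0.3},{"wx":0,"wy":0,"wz":0,"tx":-15,"ty":-25,"tz":0,"grip":0.3},{"wx":0,"wy":0,"wz":0,"tx":-20,"ty":-20,"tz":0,"grip":0.3}])

```text
t: 5.15
tcp_pos: [0.4514, -0.2397, 0.1585]
tcp_rot: [0.178, 0.984, 0.0, 0.0]
contact_force: [0.4, -1.1, 0.6]
width: 0.304
gripper_force: 0.0
```

Call:
move_arm(series=[{"wx":0,"wy":0,"wz":8.5,"tx":0,"ty":0,"tz":0,"grip":0.3},{"wx":0,"wy":0,"wz":8.5,"tx":0,"ty":0,"tz":0,"grip":0.3},{"wx":0,"wy":0,"wz":8.5,"tx":0,"ty":0,"tz":0,"grip":0.3},{"wx":0,"wy":0,"wz":8.5,"tx":0,"ty":0,"tz":0,"grip":0.3},{"wx":0,"wy":0,"wz":8.5,"tx":0,"ty":0,"tz":0,"grip":0.3},{"wx":0,"wy":0,"wz":8.5,"tx":0,"ty":0,"tz":0,"grip":0.3},{"wx":0,"wy":0,"wz":8.5,"tx":0,"ty":0,"tz":0,"grip":0.3},{"wx":0,"wy":0,"wz":8.5,"tx":0,"ty":0,"tz":0,"grip":0.3},{"wx":0,"wy":0,"wz":8.5,"tx":0,"ty":0,"tz":0,"grip":0.3},{"wx":0,"wy":0,"wz":8.5,"tx":0,"ty":0,"tz":0,"grip":0.3},{"wx":0,"wy":0,"wz":5,"tx":0,"ty":0,"tz":0,"grip":0.3},{"wx":0,"wy":0,"wz":0,"tx":0,"ty":0,"tz":0,"grip":0.3}])

```text
t: 6.35
tcp_pos: [0.4518, -0.2385, 0.158]
tcp_rot: [0.821, 0.57, -0.0, -0.0]
contact_force: [0.5, -0.7, -0.3]
width: 0.302
gripper_force: 0.0
```

```bash
python3 - <<'E'
from h import *
from station import *
s=sense();print(s["joint_pos"].round(2))
a=d2w(0,-312)
plan(s,[(*a,s["tcp_pos"][2]*1000),(*a,8)],-20.45)
d=get_image("top");np.savez("top3.npz",**d);r=rackpose(d);print(r,w2d(r[0]))
cv2.imwrite("pics/top3.png",cv2.resize(d["image"][150:300,220:420,::-1],None,fx=4,fy=4))
E
```

```text
[-0.35  0.47  0.98  2.05 -0.51  0.88  0.56]
heading -20.45 wz 0.0 tilt 0.03 dock [  -4.7 -307.1] z 158.0 F [ 0.5 -0.7 -0.3] t 6.35
-> [ 454.5 -244.7  158. ] tx ty tz -4.9 4.7 0.0
-> [ 454.5 -244.7    8. ] tx ty tz 0.0 0.0 150.0
(array([ 487.1, -150.3]), array([ 60.9, 151.1]), 69.6) [  -2.4 -212.1]
```

View pics/top3.png

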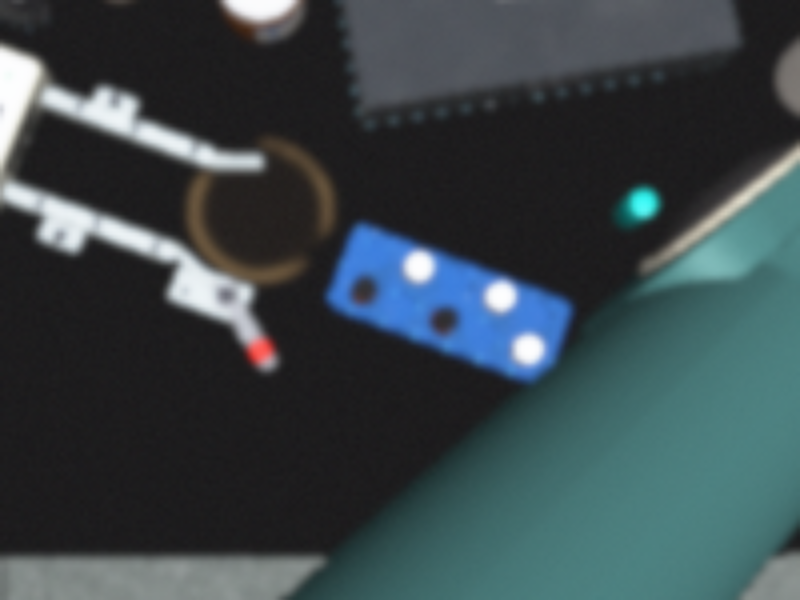

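The rack is aligned (69.6° against the dock's 69.55°) at dock (-1,-212), all five vials are upright, and the gripper is behind its rear end. I go down next.

Call:
move_arm(series=[{"wx":0,"wy":0,"wz":0,"tx":-4,"ty":4,"tz":30,"grip":0.3},{"wx":0,"wy":0,"wz":0,"tx":0,"ty":0,"tz":40,"grip":0.3},{"wx":0,"wy":0,"wz":0,"tx":0,"ty":0,"tz":40,"grip":0.3},{"wx":0,"wy":0,"wz":0,"tx":0,"ty":0,"tz":25,"grip":0.3},{"wx":0,"wy":0,"wz":0,"tx":0,"ty":0,"tz":15,"grip":0.3},{"wx":0,"wy":0,"wz":0,"tx":0,"ty":0,"tz":0,"grip":0.3},{"wx":0,"wy":0,"wz":0,"tx":0,"ty":0,"tz":0,"grip":0.3}])

```text
t: 7.1
tcp_pos: [0.455, -0.2446, 0.0091]
tcp_rot: [0.821, 0.57, 0.0, 0.001]
contact_force: [-0.6, -0.5, 0.4]
width: 0.296
gripper_force: 0.0
```

```bash
python3 - <<'E'
from h import *
from station import *
plan(sense(),[(*d2w(0,-203),8)],-20.45)
E
```

```text
heading -20.43 wz 0.02 tilt 0.07 dock [   0.4 -311.7] z 9.1 F [-0.6 -0.5  0.4] t 7.1
-> [ 492.6 -142.6    8. ] tx ty tz 108.7 -0.4 1.1
```

Call:
move_arm(series=[{"wx":0,"wy":0,"wz":0,"tx":8,"ty":0,"tz":0,"grip":0.3},{"wx":0,"wy":0,"wz":0,"tx":6,"ty":0,"tz":0,"grip":0.3},{"wx":0,"wy":0,"wz":0,"tx":6,"ty":0,"tz":0,"grip":0.3},{"wx":0,"wy":0,"wz":0,"tx":8,"ty":0,"tz":0,"grip":0.3},{"wx":0,"wy":0,"wz":0,"tx":8,"ty":0,"tz":0,"grip":0.3},{"wx":0,"wy":0,"wz":0,"tx":8,"ty":0,"tz":0,"grip":0.3},{"wx":0,"wy":0,"wz":0,"tx":8,"ty":0,"tz":0,"grip":0.3},{"wx":0,"wy":0,"wz":0,"tx":8,"ty":0,"tz":0,"grip":0.3},{"wx":0,"wy":0,"wz":0,"tx":8,"ty":0,"tz":0,"grip":0.3},{"wx":0,"wy":0,"wz":0,"tx":8,"ty":0,"tz":0,"grip":0.3},{"wx":0,"wy":0,"wz":0,"tx":8,"ty":0,"tz":0,"grip":0.3},{"wx":0,"wy":0,"wz":0,"tx":0,"ty":0,"tz":0,"grip":0.3}])

```text
t: 8.3
tcp_pos: [0.4845, -0.1633, 0.008]
tcp_rot: [0.821, 0.571, 0.0, -0.001]
contact_force: [0.1, 0.1, 0.2]
width: 0.301
gripper_force: 0.0
```

```bash
python3 - <<'E'
from h import *
from station import *
s=sense();plan(s,[],-20.45);print(s["joint_pos"].round(2))
d=get_image("top");np.savez("top4.npz",**d);r=rackpose(d);print(r,w2d(r[0]))
e=get_image("side")
a=cv2.resize(d["image"][150:300,220:420,::-1],(800,600))[:450];
b=cv2.resize(e["image"][150:250,240:390,::-1],(600,400))
o=np.zeros((600,800,3),np.uint8);o[:300,:400]=cv2.resize(d["image"][150:300,220:420,::-1],(400,300));o[200:600,200:800]=b;o[:300,:400]=cv2.resize(d["image"][150:300,220:420,::-1],(400,300))
cv2.imwrite("pics/c4.png",o)
E
```

```text
heading -20.31 wz 0.14 tilt 0.09 dock [  -0.4 -225.2] z 8.0 F [0.1 0.1 0.2] t 8.3
[-0.3   0.71  0.71  2.1  -0.81  0.63  0.63]
(array([527.9, -40.2]), array([55.6, 58.9]), 159.18) [ -2.7 -94.7]
```

View pics/c4.png

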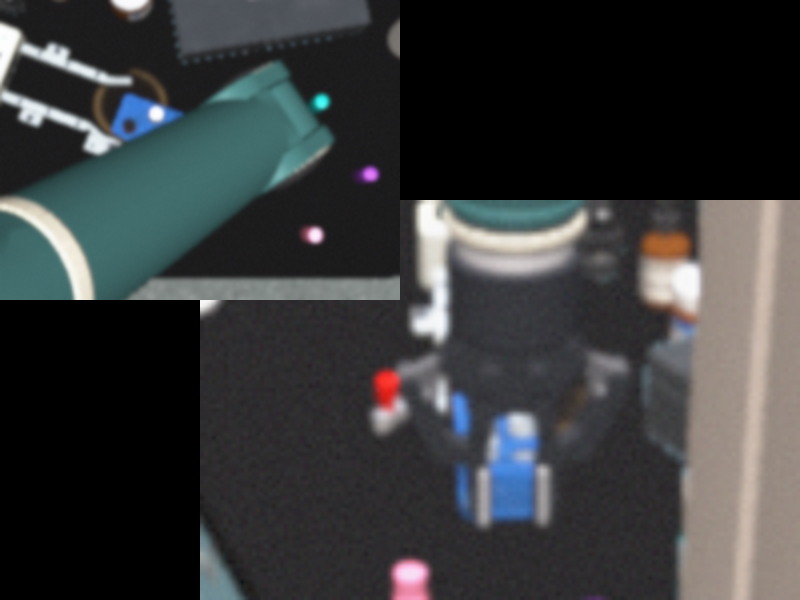

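The top inset shows the rack's front entering the lead-ins, aligned. The side inset shows both fingers at (483,495) and (542,495) against the rear end, vials standing, and the red pin clear at (387,390). I continue pushing.

Call:
move_arm(series=[{"wx":0,"wy":0,"wz":0.1,"tx":6,"ty":0,"tz":0,"grip":0.3},{"wx":0,"wy":0,"wz":0,"tx":6,"ty":0,"tz":0,"grip":0.3},{"wx":0,"wy":0,"wz":0,"tx":6,"ty":0,"tz":0,"grip":0.3},{"wx":0,"wy":0,"wz":0,"tx":6,"ty":0,"tz":0,"grip":0.3},{"wx":0,"wy":0,"wz":0,"tx":6,"ty":0,"tz":0,"grip":0.3},{"wx":0,"wy":0,"wz":0,"tx":6,"ty":0,"tz":0,"grip":0.3},{"wx":0,"wy":0,"wz":0,"tx":6,"ty":0,"tz":0,"grip":0.3},{"wx":0,"wy":0,"wz":0,"tx":6,"ty":0,"tz":0,"grip":0.3}])

```text
t: 9.2
tcp_pos: [0.501, -0.1198, 0.0083]
tcp_rot: [0.822, 0.57, 0.0, 0.0]
contact_force: [-0.2, -1.2, -0.4]
width: 0.302
gripper_force: 0.7
```

```bash
python3 - <<'E'
from h import *
from station import *
s=sense();plan(s,[],-20.45);print(s["joint_pos"].round(2))
E
```

```text
heading -20.54 wz -0.09 tilt 0.01 dock [-1.000e-01 -1.787e+02] z 8.3 F [-0.2 -1.2 -0.4] t 9.2
[-0.39  0.71  0.72  2.09 -0.81  0.64  0.53]
```

Call:
move_arm(series=[{"wx":0,"wy":0,"wz":0,"tx":6,"ty":0,"tz":0,"grip":0.3},{"wx":0,"wy":0,"wz":0,"tx":6,"ty":0,"tz":0,"grip":0.3},{"wx":0,"wy":0,"wz":0,"tx":6,"ty":0,"tz":0,"grip":0.3},{"wx":0,"wy":0,"wz":0,"tx":6,"ty":0,"tz":0,"grip":0.3},{"wx":0,"wy":0,"wz":0,"tx":6,"ty":0,"tz":0,"grip":0.3},{"wx":0,"wy":0,"wz":0,"tx":6,"ty":0,"tz":0,"grip":0.3},{"wx":0,"wy":0,"wz":0,"tx":6,"ty":0,"tz":0,"grip":0.3},{"wx":0,"wy":0,"wz":0,"tx":6,"ty":0,"tz":0,"grip":0.3},{"wx":0,"wy":0,"wz":0,"tx":6,"ty":0,"tz":0,"grip":0.3},{"wx":0,"wy":0,"wz":0,"tx":6,"ty":0,"tz":0,"grip":0.3},{"wx":0,"wy":0,"wz":0,"tx":6,"ty":0,"tz":0,"grip":0.3}])

```text
t: 10.3
tcp_pos: [0.5241, -0.0581, 0.0083]
tcp_rot: [0.822, 0.57, 0.0, 0.0]
contact_force: [0.5, -1.0, -0.8]
width: 0.295
gripper_force: 0.7
```

```bash
python3 - <<'E'
from h import *
from station import *
s=sense();plan(s,[],-20.45);print(s["joint_pos"].round(2))
E
```

```text
heading -20.54 wz -0.09 tilt 0.0 dock [   0.  -112.8] z 8.3 F [ 0.5 -1.  -0.8] t 10.3
[-0.51  0.73  0.72  2.06 -0.81  0.66  0.4 ]
```

Call:
move_arm(series=[{"wx":0,"wy":0,"wz":0,"tx":5,"ty":0,"tz":0,"grip":0.3},{"wx":0,"wy":0,"wz":0,"tx":5,"ty":0,"tz":0,"grip":0.3},{"wx":0,"wy":0,"wz":0,"tx":4,"ty":0,"tz":0,"grip":0.3},{"wx":0,"wy":0,"wz":0,"tx":3,"ty":0,"tz":0,"grip":0.3},{"wx":0,"wy":0,"wz":0,"tx":3,"ty":0,"tz":0,"grip":0.3},{"wx":0,"wy":0,"wz":0,"tx":2,"ty":0,"tz":0,"grip":0.3},{"wx":0,"wy":0,"wz":0,"tx":2,"ty":0,"tz":0,"grip":0.3},{"wx":0,"wy":0,"wz":0,"tx":0,"ty":0,"tz":0,"grip":0.3}])

```text
t: 11.1
tcp_pos: [0.5325, -0.0358, 0.0083]
tcp_rot: [0.822, 0.57, 0.0, -0.0]
contact_force: [0.4, -0.6, -0.3]
width: 0.299
gripper_force: 0.4
```

```bash
python3 - <<'E'
from h import *
from station import *
s=sense();plan(s,[],-20.45)
E
```

```text
heading -20.53 wz -0.08 tilt 0.02 dock [  0. -89.] z 8.3 F [ 0.4 -0.6 -0.3] t 11.1
```

Call:
move_arm(series=[{"wx":0,"wy":0,"wz":0,"tx":2,"ty":0,"tz":0,"grip":0.3},{"wx":0,"wy":0,"wz":0,"tx":1,"ty":0,"tz":0,"grip":0.3},{"wx":0,"wy":0,"wz":0,"tx":1,"ty":0,"tz":0,"grip":0.3},{"wx":0,"wy":0,"wz":0,"tx":1,"ty":0,"tz":0,"grip":0.3},{"wx":0,"wy":0,"wz":0,"tx":0,"ty":0,"tz":0,"grip":0.3},{"wx":0,"wy":0,"wz":0,"tx":0,"ty":0,"tz":0,"grip":0.3}])

```text
t: 11.7
tcp_pos: [0.5341, -0.0312, 0.0083]
tcp_rot: [0.822, 0.57, 0.0, -0.0]
contact_force: [0.6, -0.9, 1.3]
width: 0.301
gripper_force: 0.7
```

Call:
move_arm(series=[{"wx":0,"wy":0,"wz":0,"tx":1,"ty":0,"tz":0,"grip":0.3},{"wx":0,"wy":0,"wz":0,"tx":0,"ty":0,"tz":0,"grip":0.3},{"wx":0,"wy":0,"wz":0,"tx":0,"ty":0,"tz":0,"grip":0.3}])

```text
t: 12.0
tcp_pos: [0.5344, -0.0304, 0.0083]
tcp_rot: [0.822, 0.57, 0.0, -0.0]
contact_force: [-0.3, -1.7, -0.3]
width: 0.299
gripper_force: 0.8
```

```bash
python3 - <<'E'
from h import *
from station import *
s=sense();plan(s,[],-20.45)
E
```

```text
heading -20.54 wz -0.09 tilt 0.01 dock [  0.  -83.2] z 8.3 F [-0.3 -1.7 -0.3] t 12.0
```

Call:
move_arm(series=[{"wx":0,"wy":0,"wz":0,"tx":1,"ty":0,"tz":0,"grip":0.3},{"wx":0,"wy":0,"wz":0,"tx":1,"ty":0,"tz":0,"grip":0.3},{"wx":0,"wy":0,"wz":0,"tx":0,"ty":0,"tz":0,"grip":0.3},{"wx":0,"wy":0,"wz":0,"tx":0,"ty":0,"tz":0,"grip":0.3}])

```text
t: 12.4
tcp_pos: [0.5352, -0.0286, 0.0083]
tcp_rot: [0.822, 0.57, 0.0, 0.0]
contact_force: [0.7, -2.0, 0.5]
width: 0.301
gripper_force: 0.9
```

Call:
move_arm(series=[{"wx":0,"wy":0,"wz":0,"tx":1,"ty":0,"tz":0,"grip":0.3},{"wx":0,"wy":0,"wz":0,"tx":0,"ty":0,"tz":0,"grip":0.3},{"wx":0,"wy":0,"wz":0,"tx":0,"ty":0,"tz":0,"grip":0.3}])

```text
t: 12.7
tcp_pos: [0.5352, -0.0285, 0.0083]
tcp_rot: [0.822, 0.569, -0.0, 0.0]
contact_force: [-1.0, -4.5, 1.2]
width: 0.303
gripper_force: 2.5
```

```bash
python3 - <<'E'
from h import *
from station import *
s=sense();plan(s,[],-20.45)
d=get_image("top");np.savez("top5.npz",**d)
cv2.imwrite("pics/top5.png",cv2.resize(d["image"][150:250,190:320,::-1],None,fx=5,fy=5))
E
```

```text
heading -20.57 wz -0.12 tilt 0.06 dock [  0.1 -81.2] z 8.3 F [-1.  -4.5  1.2] t 12.7
```

View pics/top5.png

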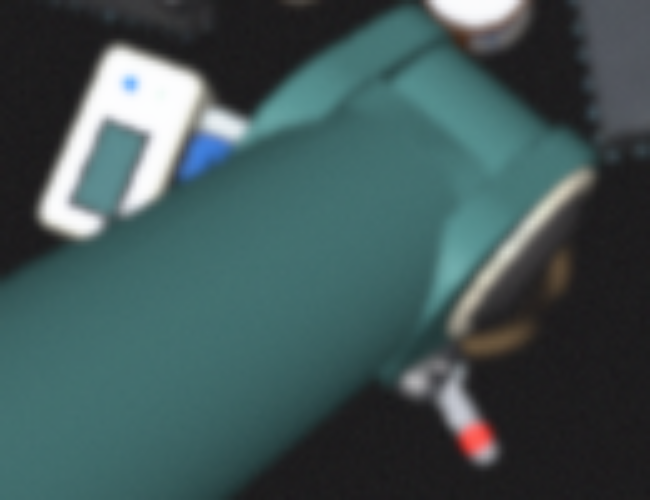

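The rack's front is seen against the head at crop (200,155), and the force is rising while the TCP stays put, so the stop has been reached. I press a little more.

Call:
move_arm(series=[{"wx":0,"wy":0,"wz":0,"tx":1,"ty":0,"tz":0,"grip":0.3},{"wx":0,"wy":0,"wz":0,"tx":1,"ty":0,"tz":0,"grip":0.3},{"wx":0,"wy":0,"wz":0,"tx":1,"ty":0,"tz":0,"grip":0.3},{"wx":0,"wy":0,"wz":0,"tx":0,"ty":0,"tz":0,"grip":0.3},{"wx":0,"wy":0,"wz":0,"tx":0,"ty":0,"tz":0,"grip":0.3},{"wx":0,"wy":0,"wz":0,"tx":0,"ty":0,"tz":0,"grip":0.3}])

```text
t: 13.35
tcp_pos: [0.5352, -0.0285, 0.0083]
tcp_rot: [0.822, 0.569, -0.002, 0.001]
contact_force: [-3.2, -11.4, 3.1]
width: 0.298
gripper_force: 5.7
```

```bash
python3 - <<'E'
from h import *
from station import *
s=sense();plan(s,[],-20.45)
E
```

```text
heading -20.67 wz -0.22 tilt 0.26 dock [  0.1 -81.2] z 8.3 F [ -3.2 -11.4   3.1] t 13.35
```

Force is now about 12 N with no motion, so the rack is home. I back off, rise, shut the fingers and go to the outer (-x) side of the latch pin.

Call:
move_arm(series=[{"wx":0,"wy":0,"wz":0,"tx":-6,"ty":0,"tz":0,"grip":0.3},{"wx":0,"wy":0,"wz":0,"tx":-12,"ty":0,"tz":0,"grip":0.3},{"wx":0,"wy":0,"wz":0,"tx":-10,"ty":0,"tz":-10,"grip":0.3},{"wx":0,"wy":0,"wz":0,"tx":0,"ty":0,"tz":-35,"grip":0.3},{"wx":0,"wy":0,"wz":0,"tx":0,"ty":0,"tz":-35,"grip":0},{"wx":0,"wy":0,"wz":0,"tx":0,"ty":-25,"tz":-10,"grip":0},{"wx":0,"wy":0,"wz":0,"tx":0,"ty":-25,"tz":0,"grip":0},{"wx":0,"wy":0,"wz":0,"tx":0,"ty":-25,"tz":0,"grip":0},{"wx":0,"wy":0,"wz":0,"tx":0,"ty":-25,"tz":0,"grip":0},{"wx":0,"wy":0,"wz":0,"tx":0,"ty":0,"tz":0,"grip":0}])

```text
t: 14.35
tcp_pos: [0.4296, -0.0146, 0.0983]
tcp_rot: [0.822, 0.57, -0.0, -0.002]
contact_force: [0.5, -0.3, 0.8]
width: 0.002
gripper_force: 0.0
```

```bash
python3 - <<'E'
from h import *
from station import *
s=sense();a=d2w(-102,-112);plan(s,[(*a,97),(*a,25)],-20.45);print(s["width"])
d=get_image("top");np.savez("top6.npz",**d)
cv2.imwrite("pics/top6.png",cv2.resize(d["image"][150:250,190:320,::-1],None,fx=5,fy=5))
E
```

```text
heading -20.51 wz -0.06 tilt 0.28 dock [-103.8 -105.1] z 98.3 F [ 0.5 -0.3  0.8] t 14.35
-> [428.8 -21.7  97. ] tx ty tz -6.9 1.8 1.3
-> [428.8 -21.7  25. ] tx ty tz 0.0 0.0 72.0
0.00247820118471819
```

View pics/top6.png

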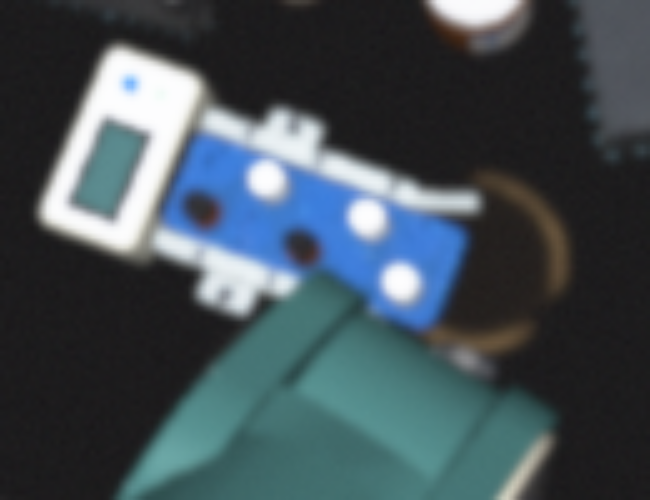

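The rack is fully in the bay against the head, its rear end level with the lead-in ends at crop (470,215), and all five vials are standing. I go down beside the pin.

Call:
move_arm(series=[{"wx":0,"wy":0,"wz":0,"tx":-7,"ty":2,"tz":0,"grip":0},{"wx":0,"wy":0,"wz":0,"tx":0,"ty":0,"tz":30,"grip":0},{"wx":0,"wy":0,"wz":0,"tx":0,"ty":0,"tz":30,"grip":0},{"wx":0,"wy":0,"wz":0,"tx":0,"ty":0,"tz":13,"grip":0},{"wx":0,"wy":0,"wz":0,"tx":0,"ty":0,"tz":0,"grip":0},{"wx":0,"wy":0,"wz":0,"tx":0,"ty":0,"tz":0,"grip":0}])

```text
t: 15.0
tcp_pos: [0.4333, -0.0245, 0.0256]
tcp_rot: [0.822, 0.569, 0.0, 0.0]
contact_force: [-0.0, -0.3, -0.1]
width: 0.004
gripper_force: 0.0
```

```bash
python3 - <<'E'
from h import *
from station import *
s=sense();pts=[]
for th in(2.2,1.9,1.57,1.25,.95,.7,.55):
    x,y=-46+42*np.cos(th),-80-42*np.sin(th);pts.append((*d2w(x-20,y),25))
plan(s,pts,-20.45)
print(np.array([w2d(p) for p in pts]))
E
```

```text
heading -20.62 wz -0.17 tilt 0.05 dock [ -96.8 -113. ] z 25.6 F [-0.  -0.3 -0.1] t 15.0
-> [438.7 -27.5  25. ] tx ty tz -1.0 6.1 0.6
-> [447.1 -36.8  25. ] tx ty tz -5.8 11.1 0.0
-> [459.1 -43.7  25. ] tx ty tz -2.3 13.6 0.0
-> [472.2 -46.3  25. ] tx ty tz 2.1 13.2 0.0
-> [484.7 -44.8  25. ] tx ty tz 5.7 11.2 0.0
-> [494.4 -40.9  25. ] tx ty tz 7.1 7.7 0.0
-> [499.6 -37.4  25. ] tx ty tz 5.1 3.7 0.0
[[ -90.7 -114. ]
 [ -79.6 -119.7]
 [ -66.  -122. ]
 [ -52.8 -119.9]
 [ -41.6 -114.2]
 [ -33.9 -107.1]
 [ -30.2 -102. ]]
```

Call:
move_arm(series=[{"wx":0,"wy":0,"wz":0,"tx":-1,"ty":6,"tz":0,"grip":0},{"wx":0,"wy":0,"wz":0,"tx":-3,"ty":5.5,"tz":0,"grip":0},{"wx":0,"wy":0,"wz":0,"tx":-3,"ty":5.5,"tz":0,"grip":0},{"wx":0,"wy":0,"wz":0,"tx":-1,"ty":7,"tz":0,"grip":0},{"wx":0,"wy":0,"wz":0,"tx":-1,"ty":7,"tz":0,"grip":0},{"wx":0,"wy":0,"wz":0,"tx":1,"ty":6.5,"tz":0,"grip":0},{"wx":0,"wy":0,"wz":0,"tx":1,"ty":6.5,"tz":0,"grip":0},{"wx":0,"wy":0,"wz":0,"tx":3,"ty":5.5,"tz":0,"grip":0},{"wx":0,"wy":0,"wz":0,"tx":3,"ty":5.5,"tz":0,"grip":0},{"wx":0,"wy":0,"wz":0,"tx":0,"ty":0,"tz":0,"grip":0}])

```text
t: 16.0
tcp_pos: [0.4849, -0.0431, 0.0253]
tcp_rot: [0.822, 0.57, 0.0, 0.0]
contact_force: [0.5, -0.7, -0.1]
width: 0.001
gripper_force: 0.0
```

```bash
cat >> h.py <<'E'
def pin(d):
    hsv=cv2.cvtColor(d["image"],cv2.COLOR_RGB2HSV)
    red=((hsv[...,0]<8)|(hsv[...,0]>172))&(hsv[...,1]>130)&(hsv[...,2]>100)
    return red
E
python3 - <<'E'
from h import *
from station import *
s=sense();plan(s,[],-20.45)
o=[]
for n,(u0,v0) in(("top",(220,150)),("side",(240,150))):
    d=get_image(n);red=pin(d);red[:v0]=0;red[:,:u0]=0;red[v0+120:]=0;red[:,u0+100:]=0
    vv,uu=np.nonzero(red)
    if len(uu):
        p=onz(d,[[uu.mean(),vv.mean()]],.034)[0]*1000;q=w2d(p);print(n,uu.mean(),vv.mean(),len(uu),q,"th",np.arctan2(-(q[1]+80),q[0]+46))
    o.append(cv2.resize(d["image"][v0:v0+120,u0:u0+100,::-1],(400,480)))
cv2.imwrite("pics/c7.png",np.hstack(o))
E
```

```text
heading -20.48 wz -0.03 tilt 0.07 dock [ -41.9 -112.4] z 25.3 F [ 0.5 -0.7 -0.1] t 16.0
side 306.06060606060606 196.6969696969697 33 [ -22.5 -121.7] th 1.057610235265402
```

View pics/c7.png

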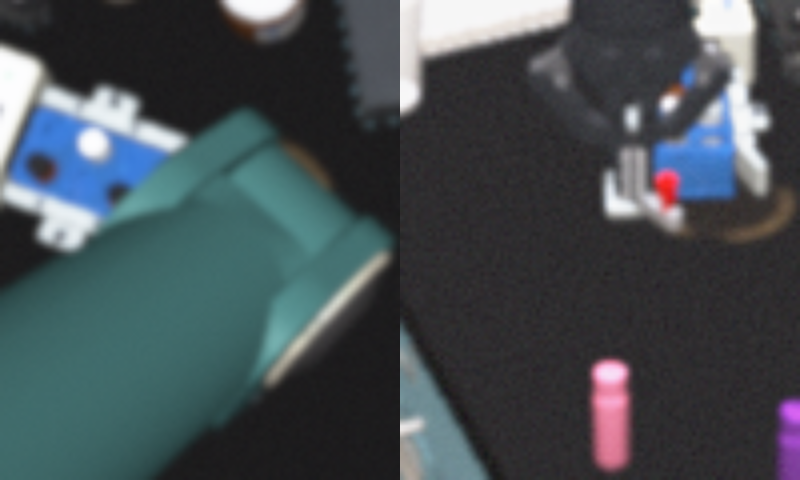

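The side view shows the pin at crop (667,185) swung to about 1.0 rad, the finger at (635,175) just outside it, and the rack home beyond. I continue a little, then change to the rear side of the pin.

Call:
move_arm(series=[{"wx":0,"wy":0,"wz":0,"tx":3,"ty":4,"tz":0,"grip":0},{"wx":0,"wy":0,"wz":0,"tx":3,"ty":4,"tz":0,"grip":0},{"wx":0,"wy":0,"wz":0,"tx":4,"ty":4,"tz":0,"grip":0},{"wx":0,"wy":0,"wz":0,"tx":0,"ty":0,"tz":0,"grip":0},{"wx":0,"wy":0,"wz":0,"tx":-5,"ty":-8,"tz":0,"grip":0},{"wx":0,"wy":0,"wz":0,"tx":-20,"ty":0,"tz":0,"grip":0},{"wx":0,"wy":0,"wz":0,"tx":-20,"ty":0,"tz":0,"grip":0},{"wx":0,"wy":0,"wz":0,"tx":0,"ty":15,"tz":0,"grip":0},{"wx":0,"wy":0,"wz":0,"tx":0,"ty":15,"tz":0,"grip":0},{"wx":0,"wy":0,"wz":0,"tx":0,"ty":0,"tz":0,"grip":0}])

```text
t: 17.1
tcp_pos: [0.5044, -0.0893, 0.0257]
tcp_rot: [0.822, 0.569, 0.001, 0.001]
contact_force: [0.1, -0.5, -0.7]
width: 0.002
gripper_force: 0.0
```

```bash
python3 - <<'E'
from h import *
from station import *
s=sense();plan(s,[(*d2w(-6,-110),25),(*d2w(-4,-97),25)],-20.45)
d=get_image("side");red=pin(d);red[:150]=0;red[:,:270]=0;red[230:]=0;red[:,340:]=0
vv,uu=np.nonzero(red);p=onz(d,[[uu.mean(),vv.mean()]],.032)[0]*1000;q=w2d(p);print(len(uu),q,"th",np.arctan2(-(q[1]+80),q[0]+46))
E
```

```text
heading -20.59 wz -0.14 tilt 0.14 dock [  -7.6 -149. ] z 25.7 F [ 0.1 -0.5 -0.7] t 17.1
-> [519.4 -53.4  25. ] tx ty tz 39.0 1.6 0.7
-> [525.9 -41.9  25. ] tx ty tz 13.0 2.0 0.0
0 [nan nan] th nan<stdin>:5: RuntimeWarning: Mean of empty slice.
  ret = ret.dtype.type(ret / rcount)
```

Call:
move_arm(series=[{"wx":0,"wy":0,"wz":0,"tx":10,"ty":1,"tz":0,"grip":0},{"wx":0,"wy":0,"wz":0,"tx":10,"ty":1,"tz":0,"grip":0},{"wx":0,"wy":0,"wz":0,"tx":5,"ty":0,"tz":0,"grip":0},{"wx":0,"wy":0,"wz":0,"tx":5,"ty":1,"tz":0,"grip":0},{"wx":0,"wy":0,"wz":0,"tx":5,"ty":0,"tz":0,"grip":0},{"wx":0,"wy":0,"wz":0,"tx":5,"ty":1,"tz":0,"grip":0},{"wx":0,"wy":0,"wz":0,"tx":4,"ty":0,"tz":0,"grip":0},{"wx":0,"wy":0,"wz":0,"tx":4,"ty":0,"tz":0,"grip":0},{"wx":0,"wy":0,"wz":0,"tx":3,"ty":0,"tz":0,"grip":0},{"wx":0,"wy":0,"wz":0,"tx":0,"ty":0,"tz":0,"grip":0}])

```text
t: 18.15
tcp_pos: [0.5248, -0.041, 0.0252]
tcp_rot: [0.822, 0.57, 0.0, -0.0]
contact_force: [0.6, 0.0, 0.8]
width: 0.004
gripper_force: 0.0
```

Call:
move_arm(series=[{"wx":0,"wy":0,"wz":0,"tx":1,"ty":0,"tz":0,"grip":0},{"wx":0,"wy":0,"wz":0,"tx":1,"ty":0,"tz":0,"grip":0},{"wx":0,"wy":0,"wz":0,"tx":0,"ty":0,"tz":0,"grip":0},{"wx":0,"wy":0,"wz":0,"tx":0,"ty":0,"tz":0,"grip":0}])

```text
t: 18.55
tcp_pos: [0.5252, -0.0402, 0.0252]
tcp_rot: [0.822, 0.57, -0.0, -0.0]
contact_force: [-0.6, -1.8, -0.2]
width: 0.0
gripper_force: 0.8
```

```bash
python3 - <<'E'
from h import *
from station import *
s=sense();plan(s,[],-20.45)
E
```

```text
heading -20.56 wz -0.11 tilt 0.03 dock [ -5.2 -95.6] z 25.2 F [-0.6 -1.8 -0.2] t 18.55
```

Call:
move_arm(series=[{"wx":0,"wy":0,"wz":0,"tx":1,"ty":0,"tz":0,"grip":0},{"wx":0,"wy":0,"wz":0,"tx":1,"ty":0,"tz":0,"grip":0},{"wx":0,"wy":0,"wz":0,"tx":1,"ty":0,"tz":0,"grip":0},{"wx":0,"wy":0,"wz":0,"tx":0,"ty":0,"tz":0,"grip":0},{"wx":0,"wy":0,"wz":0,"tx":0,"ty":0,"tz":0,"grip":0}])

```text
t: 19.05
tcp_pos: [0.5254, -0.0398, 0.0252]
tcp_rot: [0.822, 0.569, -0.001, 0.001]
contact_force: [-4.6, -6.7, 0.9]
width: 0.0
gripper_force: 4.0
```

```bash
python3 - <<'E'
from h import *
from station import *
s=sense();plan(s,[],-20.45)
E
```

```text
heading -20.66 wz -0.21 tilt 0.2 dock [ -5.2 -95.2] z 25.2 F [-4.6 -6.7  0.9] t 19.05
```

The latch has hit its limit: about 8 N with no further motion, at the expected place. One more millimetre, then I withdraw and check.

Call:
move_arm(series=[{"wx":0,"wy":0,"wz":0,"tx":1,"ty":0,"tz":0,"grip":0},{"wx":0,"wy":0,"wz":0,"tx":1,"ty":0,"tz":0,"grip":0},{"wx":0,"wy":0,"wz":0,"tx":0,"ty":0,"tz":0,"grip":0},{"wx":0,"wy":0,"wz":0,"tx":0,"ty":0,"tz":0,"grip":0},{"wx":0,"wy":0,"wz":0,"tx":-10,"ty":0,"tz":0,"grip":0},{"wx":0,"wy":0,"wz":0,"tx":-20,"ty":0,"tz":0,"grip":0},{"wx":0,"wy":0,"wz":0,"tx":-20,"ty":0,"tz":-20,"grip":0},{"wx":0,"wy":0,"wz":0,"tx":-20,"ty":-20,"tz":-40,"grip":0},{"wx":0,"wy":0,"wz":0,"tx":-25,"ty":-20,"tz":-40,"grip":0},{"wx":0,"wy":0,"wz":0,"tx":-30,"ty":-20,"tz":-30,"grip":0},{"wx":0,"wy":0,"wz":0,"tx":-30,"ty":0,"tz":0,"grip":0},{"wx":0,"wy":0,"wz":0,"tx":0,"ty":0,"tz":0,"grip":0}])

```text
t: 20.25
tcp_pos: [0.417, -0.161, 0.1557]
tcp_rot: [0.823, 0.568, 0.002, 0.001]
contact_force: [0.2, 0.2, 0.9]
width: 0.003
gripper_force: 0.0
```

```bash
python3 - <<'E'
from h import *
from station import *
s=sense();plan(s,[],-20.45)
o=[]
for n,(u0,v0) in(("top",(190,150)),("side",(240,130))):
    d=get_image(n);red=pin(d);red[:v0]=0;red[:,:u0]=0;red[v0+100:]=0;red[:,u0+120:]=0
    vv,uu=np.nonzero(red)
    if len(uu):
        p=onz(d,[[uu.mean(),vv.mean()]],.036 if n=="top" else .030)[0]*1000;q=w2d(p);print(n,uu.mean(),vv.mean(),len(uu),q,"th",np.arctan2(-(q[1]+80),q[0]+46))
    o.append(cv2.resize(d["image"][v0:v0+100,u0:u0+120,::-1],(400,333)))
cv2.imwrite("pics/c9.png",np.hstack(o))
E
```

```text
heading -20.79 wz -0.34 tilt 0.25 dock [ -64.4 -246.6] z 155.7 F [0.2 0.2 0.9] t 20.25
top 282.09090909090907 207.13636363636363 22 [ -3.1 -79.5] th -0.011654483961824539
side 312.61538461538464 190.34615384615384 26 [ -4.3 -82.5] th 0.05988036539603518
```

View pics/c9.png

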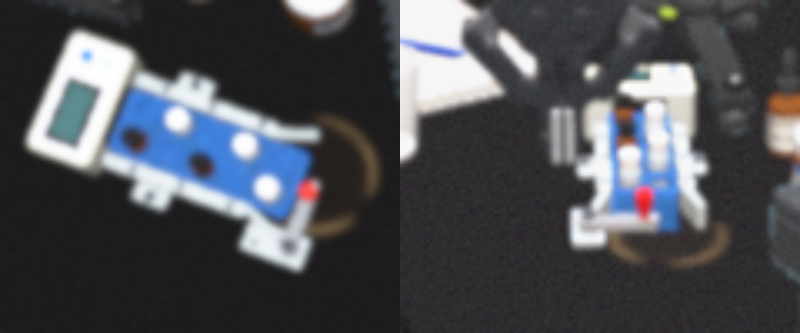

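Both views show the rack home with its five vials standing, and the latch arm across its rear end. The red pin is at crop (307,190) in the top view, which gives about 0 rad. The arm is clear, so I hand in.

```bash
python3 -c "
from station import *
print(finish_job())"
```

```text
the job is handed in; nothing more can be done
None
```

I pushed the rack home against the stop and the latch to its closed limit, with all five vials still standing; I handed the job in at about 20 s, but it returned no verdict.

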